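# Show the fitter the terminal without a nut, and the nut for it

## Robot

A 6-joint arm with a two-finger parallel gripper is mounted at the origin on a cart in front of the work surface, level with it; the furniture and walls round the work are solid. World frame = base frame: x ahead of the robot, y to its left, z up, the work surface at z = 0. Lengths are in m, angles in rad, forces in N, time in s.
With the tool pointing down it reaches from about 0.375 to 0.9 m from the base axis. Payload 3.1 kg.
Tool frame: the origin (TCP) lies on the centre line of the jaws, within the pads' length; the fingertips stand 8 mm ahead of it and the grasp point (between the pads) lies 11 mm behind it; z points along the fingers, y is the direction in which the jaws open and shut (so a half turn about z gives the same grasp; the last joint's range is limited). The gripper opens to 85 mm and grips with 20 to 120 N. Pads are 22 mm wide; open, the fingers measure 114 mm over their backs; the gripper's body (76 mm by 85 mm) begins 54 mm behind the grasp point. The pads swing forward as they close: fully open they stand 13 mm farther back than shut.
Start: joints at [-1.333, 0.527, 1.433, -0, 1.181, -0.178], TCP at [0.253, -0.571, 0.239] pointing down, gripper open.
Joint ranges: [-3.08, 3.08], [-0.75, 2.2], [0.22, 2.44], [-1.43, 4.57], [0, 2.65], [-2.85, 2.85]. Speed limits (rad/s): [2.79, 2.79, 3.14, 3.14, 3.14, 3.14].

## Interface

Orientations are given as a unit quaternion [w, x, y, z].
In Python, from bench import telemetry, imaging, env, spotter gives the robot as it stands.
- The arm moves only by the tool jog_arm, never from a script. Its argument "commands" is a list of rows, each a list of 6 numbers: the shift along the tool's x, y, z in mm, then the turn, a rotation vector about the tool's x, y, z in rad. A call has 1 to 20 rows; each row shifts and turns the pose as measured when the row begins, along the tool's axes as they then stand; what a row does not reach is not made up. A row lasts 1/8 s, in which the tool goes at most 62.5 mm and 10.7 degrees, less where a joint would pass 70% of its speed; a pose out of reach is approached as far as the arm can. A call is refused whole if a number of a shift passes 62.5 or a number of a turn 0.188, either way. A call with a gripper value outside its range is refused whole. "hand" is the opening, from 0 (shut) to 1 (fully open), set as the call begins (left out, the last holds). The fingers move at their own pace and stop on an object; "grip_force" is the grip in N (left out, the last holds). Time passes only in rows, so rows that do not move let the fingers close. It gives the time, the measured TCP pose, the force and the opening at its end, in the units of the state.
- telemetry.read_state(): the state, without advancing time (a new reading comes with each control period).
- imaging.snapshot(name): name is "scene" or "side" or "wrist"; returns the picture (384x512x3 uint8, blue, green, red); there is no depth.
- imaging.camera_model(name): a dict with "fx", "fy", "cx", "cy" (pixels), "rvec" (rotation vector, rad) and "tvec" (3), from world to camera coordinates, as OpenCV has them. Camera axes: x right, y down, z forward; pixel columns grow to the right and rows downward; lengths in m; the calibration is good to about 2 mm. A picture is of the moment at which its call begins: read the wrist's pose just before it. camera_model takes no time and is no camera call; for the wrist camera it gives the pose at the moment of the call.
- env.finish_job(): hands the job in, once; it reports no verdict.
Trained networks look in the newest picture that a camera, given by its name, has taken for a name from the list of things; names that differ only in an ending like _2 or _b are one class to them, and where a whole thing is asked for, a point or a joint stands for the part that bears it (a point fixed in the world has none). Each returns a list of dicts, best first, with "conf" (0 to 1); they miss things now and then, are a little off and sometimes report something else, mostly with a low value. They report only what shows in the picture. A call takes as long as a camera call.
- spotter.search_frame(camera, name): "extent" ([left, top, right, bottom] in pixels, round what is visible of it).
The state is a dict: "time_s": time; "joints": joint angles; "qd": joint speeds; "effort": joint torques, N m; "eef_pos": TCP position; "ee_rot": TCP orientation; "wrist_force": force on the tool from outside, world axes, zero at the start; "ft_torque": the same for the moment, N m; "finger_gap": opening from 0.0 (shut) to 1.0 (fully open).
Only numpy, scipy, OpenCV 4.12 (cv2) and the standard library are available. Lean on these libraries where they do the work, as an engineer would, in place of code of your own. Each camera call takes 0.05 s, during which the arm holds its last target.

## Task

One of the six terminal studs in the grey terminal box has lost its nut. Push the box's lid round on its one remaining corner screw until it is clear of all six terminals, then point out the bare stud: bring the fingertips to two or three centimetres above it and keep still there for at least two seconds. Then show in the same way which of the parts lying on the bench is the nut for that stud, and finish while still pointing at it; touch neither the terminals nor the parts you point at, pick nothing up and leave everything else on the bench where it lies.

Things in the scene. Friction and masses are not known exactly. Their poses are not given: they have to be found in the camera images.
- terminal_box: Grey cast terminal box screwed to the bench, 120 mm along its x, 170 mm along its y, rim 60 mm above the bench. Origin: centre of its underside. Two black cable glands stick out 26 mm from its -x side (towards the robot), two 14 mm high feet reach 107 mm from the centre along y. Six M12 studs stand inside at x = -25, +25 and y = -42, 0, +42 mm of its frame.
- lid (a joint): Angle of the lid, rad: 0 = closed, square on the box, growing as it swings level and anticlockwise seen from above about the one screw left, at x = -50, y = +75 mm of the box's frame. Starts between 0 and 0.2, stop at 2.3; all terminals are uncovered from about 1.47 on. Light friction (about 0.1 N m); it stays where it is left and cannot be lifted.
- lid_hinge (a point): Axis of the lid's screw, half-way up the lid's thickness, 66 mm above the bench; turns with the lid. The lid is a flat grey cast plate, 120 x 170 x 12 mm, underside 60 mm above the bench (raised middle panel to 74 mm, screw head to 77 mm); in this point's frame it reaches from -10 to +110 mm in x and from -160 to +10 mm in y.
- lid_edge (a point): Point half-way up the 12 mm thick edge of the lid that is farthest from the screw (to the robot's right when closed), at x = +85, y = -160 mm of the lid_hinge frame; moves with the lid. Pushing the edge here at right angles to it (along +y of that frame) opens the lid.
- bare_stud_top (a point): Centre of the top of the stud without a nut, 52 mm above the bench; stud 12 mm in diameter. Which of the six places it has varies.
- bare_stud: The one stud without nut or washer: a bare brass thread 24 mm long, upright, among the six in the box. Origin on its axis, at bench level.
- terminal1: Stud in the box that still has its hexagon nut (19 mm across flats, 10 mm high) on a washer; origin on its axis, at bench level; stud top 52 mm above the bench.
- terminal2: Stud in the box that still has its hexagon nut (19 mm across flats, 10 mm high) on a washer; origin on its axis, at bench level; stud top 52 mm above the bench.
- terminal3: Stud in the box that still has its hexagon nut (19 mm across flats, 10 mm high) on a washer; origin on its axis, at bench level; stud top 52 mm above the bench.
- terminal4: Stud in the box that still has its hexagon nut (19 mm across flats, 10 mm high) on a washer; origin on its axis, at bench level; stud top 52 mm above the bench.
- terminal5: Stud in the box that still has its hexagon nut (19 mm across flats, 10 mm high) on a washer; origin on its axis, at bench level; stud top 52 mm above the bench.
- nut_small_top (a point): Centre of the top of the loose nut that fits the studs: plain steel hexagon nut lying flat on the bench to the right of the box, 19 mm across flats, 10 mm high, the same size as the nuts on the terminals.
- nut_small: The same loose nut; origin at the centre of its underside.
- nut_big: Loose steel hexagon nut too large for the studs, 30 mm across flats, 16 mm high, flat on the bench; origin at the centre of its underside.
- bearing: Steel ball bearing 52 mm across, 15 mm high, flat on the bench; origin at the centre of its underside.
- spanner: Steel combination spanner 226 mm long, 7 mm high, lying to the left of the box; bystander. Origin: centre of its underside.
- pliers: Pliers with red handles, 174 mm long, 13 mm high, lying at the back left; bystander. Origin: centre of its underside.

How it is judged:
On the way, in this order (a step that is already met when the one before it is completed fails the run):
1. the lid has been swung clear of the terminals and is at rest (value of joint lid above 1.42 rad and velocity of joint lid between -0.05 and 0.05 rad/s), for 0.2 s.
2. the hand points at the bare stud from just above and dwells there for about 2 s, the lid still open (horizontal distance between the grasp point and bare_stud_top below 0.018 m and z of the grasp point in the frame of bare_stud_top between 0 and 0.075 m and value of joint lid above 1.42 rad), for 1.9 s.
3. the hand points at the fitting nut from just above and dwells there (horizontal distance between the grasp point and nut_small_top below 0.018 m and z of the grasp point in the frame of nut_small_top between 0 and 0.075 m), for 0.5 s.
At the end, for the whole second after the job is handed in: The grasp point is within 18 mm, sideways, of the middle of the fitting nut and at most 75 mm above its top, touching nothing; the lid is open by more than 1.42 rad; the loose nuts and the bearing have moved less than 4 mm, the other tools less than 10 mm (all of step 3 and value of joint lid above 1.42 rad and distance of each of nut_small, nut_big, bearing from where it was at the start of the episode below 0.004 m and distance of each of spanner, pliers from where it was at the start of the episode below 0.01 m).
It fails at once if a terminal in the box is touched (contact force between any of the fingers, the arm and bare_stud above 0.3 N or contact force between any of the fingers, the arm and terminal1 above 0.3 N or contact force between any of the fingers, the arm and terminal2 above 0.3 N or contact force between any of the fingers, the arm and terminal3 above 0.3 N or contact force between any of the fingers, the arm and terminal4 above 0.3 N or contact force between any of the fingers, the arm and terminal5 above 0.3 N).
It fails at once if a loose nut or the bearing is touched, moved or lifted ((contact force between any of the fingers, the arm and nut_small above 0.3 N or contact force between any of the fingers, the arm and nut_big above 0.3 N or contact force between any of the fingers, the arm and bearing above 0.3 N) or distance of any of nut_small, nut_big, bearing from where it was at the start of the episode above 0.004 m).
It fails at once if a bystander tool is moved or lifted (distance of any of spanner, pliers from where it was at the start of the episode above 0.01 m).
It also fails if it takes over 61 s, if anything falls off the work surface, if the arm or the gripper's body presses on something with over 40 N, if the wrist force passes 120 N, or if a joint passes its speed limit or range.

## Working session

There is one attempt and no reset: what is moved stays moved. The work goes in short steps, Python scripts to look and compute and a tool call to move; the robot and the scene stay as the last step left them, time stands still between calls to the robot, and variables do not carry over. Pictures are saved under pics/ and viewed, and the job is handed in when it is done.

Besides the shell and the picture viewer there is one more tool, called after "Emit:" by a JSON object that holds its "method" and its "body", one argument or row to a line. jog_arm: Moves the arm, as the interface text tells. Its arguments: {"type":"object","properties":{"commands":{"type":"array","items":{"type":"array","items":{"type":"number"}}},"hand":{"type":"number"},"grip_force":{"type":"number"}},"required":["commands"]}

```bash
mkdir -p pics; cat > h.py <<'E'
import sys
sys.path.insert(0,'.')
import numpy as np, cv2
from bench import telemetry, imaging, env, spotter
def cam(n):
    m=imaging.camera_model(n); K=np.array([[m['fx'],0,m['cx']],[0,m['fy'],m['cy']],[0,0,1.]])
    R=cv2.Rodrigues(np.array(m['rvec'],float))[0]; return K,R,np.array(m['tvec'],float).ravel()
def back(n,u,v,z):
    K,R,t=cam(n); d=R.T@np.linalg.inv(K)@np.array([u,v,1.]); c=-R.T@t
    return c+d*(z-c[2])/d[2]
def proj(n,p):
    K,R,t=cam(n); q=K@(R@np.asarray(p,float)+t); return q[:2]/q[2]
E
python3 - <<'E'
from h import *
s=telemetry.read_state();print(s)
for n in ('scene','side'):
    cv2.imwrite(f'pics/{n}0.png',imaging.snapshot(n))
    for o in ('terminal_box','lid','nut_small','nut_big','bearing','spanner','pliers'):
        r=spotter.search_frame(n,o)[:2]
        for q in r:
            e=q['extent'];print(n,o,round(q['conf'],2),np.round(e),np.round(back(n,(e[0]+e[2])/2,(e[1]+e[3])/2,.01),3))
    K,R,t=cam(n);print(n,'c',-R.T@t)
E
```

```text
{'time_s': 0.0, 'joints': array([-1.33251537e+00,  5.28470770e-01,  1.43390868e+00,  1.46386996e-05,
        1.18138268e+00, -1.78519118e-01]), 'qd': array([ 6.07226346e-04,  1.15914553e-03, -2.06506867e-03,  6.03626197e-05,
       -5.57951809e-04,  1.18503323e-03]), 'effort': array([-1.60783533e-03, -4.42356598e+01, -1.78025025e+01, -1.62680817e-04,
        8.61409237e-03, -9.91284878e-06]), 'eef_pos': array([ 0.25287533, -0.57079622,  0.23832874]), 'ee_rot': array([-1.08445233e-03,  9.78363191e-01,  2.06891976e-01, -2.56427148e-05]), 'wrist_force': array([-0.18474837, -0.59149089, -0.56146265]), 'ft_torque': array([-0.02268365,  0.02676133,  0.02444528]), 'finger_gap': 1.0006023355796447}
scene terminal_box 0.9 [242. 177. 316. 253.] [0.49  0.008 0.01 ]
scene lid 0.91 [237. 180. 311. 236.] [ 0.515 -0.003  0.01 ]
scene nut_small 0.61 [342. 183. 348. 190.] [ 0.416 -0.204  0.01 ]
scene bearing 0.51 [321. 164. 338. 179.] [ 0.487 -0.228  0.01 ]
scene bearing 0.37 [242. 177. 314. 232.] [ 0.516 -0.022  0.01 ]
scene spanner 0.86 [177. 273. 264. 334.] [0.418 0.3   0.01 ]
scene pliers 0.61 [158. 211. 191. 262.] [0.645 0.243 0.01 ]
scene c [0.01698566 0.59784769 0.85086511]
side terminal_box 0.75 [199. 168. 252. 228.] [0.47  0.043 0.01 ]
side terminal_box 0.28 [208. 167. 254. 204.] [0.473 0.124 0.01 ]
side lid 0.76 [206. 170. 252. 202.] [0.469 0.12  0.01 ]
side nut_big 0.49 [168. 267. 186. 286.] [ 0.424 -0.295  0.01 ]
side bearing 0.73 [204. 250. 230. 272.] [ 0.493 -0.239  0.01 ]
side bearing 0.4 [209. 170. 253. 203.] [0.476 0.116 0.01 ]
side spanner 0.7 [181. 252. 191. 260.] [ 0.425 -0.226  0.01 ]
side pliers 0.54 [270. 166. 324. 180.] [0.667 0.23  0.01 ]
side pliers 0.4 [182. 252. 190. 261.] [ 0.426 -0.228  0.01 ]
side c [ 0.62161983 -0.90255387  0.5091035 ]
```

```bash
python3 - <<'E'
import cv2
a=cv2.imread('pics/scene0.png');b=cv2.imread('pics/side0.png')
cv2.imwrite('pics/scene0z.png',cv2.resize(a[140:350,140:390],None,fx=3,fy=3*0.95,interpolation=cv2.INTER_CUBIC))
cv2.imwrite('pics/side0z.png',cv2.resize(b[130:320,130:340],None,fx=3.5,fy=3,interpolation=cv2.INTER_CUBIC))
E
```

```text
(no output)
```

View pics/scene0z.png

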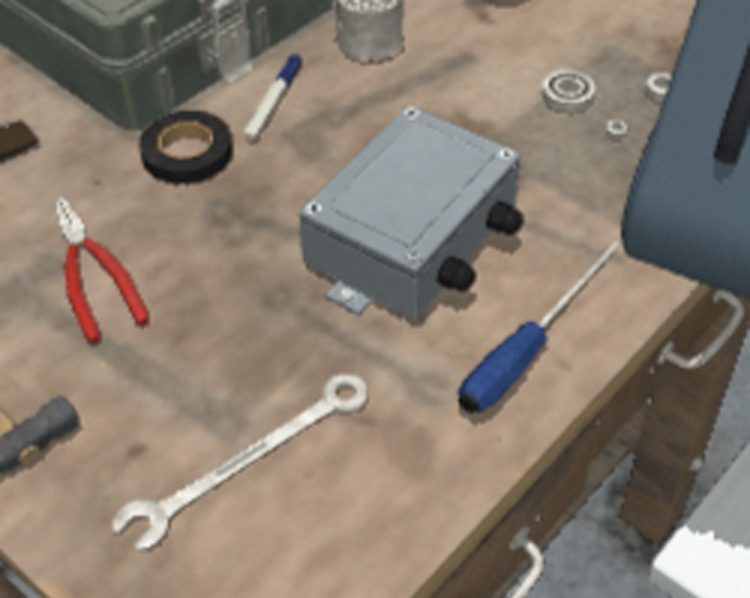

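View pics/side0z.png

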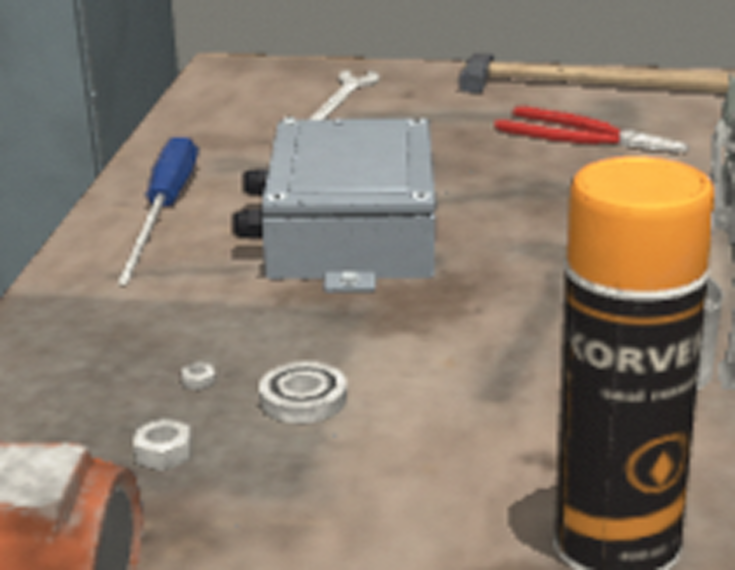

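View pics/scene0.png

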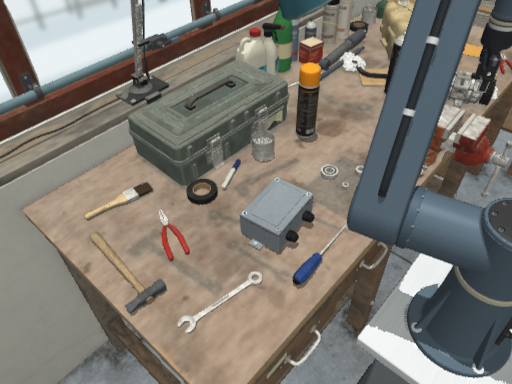

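The scene and side views agree. The lid is nearly closed, its hinge corner is at scene zoom (413,257), and the small nut is at side zoom (198,375) with the big nut and bearing next to it. Next I fit the lid pose from its four corner screws.

```bash
python3 - <<'E'
from h import *
from scipy.optimize import least_squares
L=np.array([[0,0],[100,0],[0,-150],[100,-150]])/1e3
sc=np.array([[413,257],[315,207],[507,153],[410,113]])/[3,2.85]+140
si=np.array([[290,121],[420,121],[273,197],[421,195]])/[3.5,3]+130
def pts(p):
    c,s=np.cos(p[2]),np.sin(p[2]);return [np.array([p[0]+c*a-s*b,p[1]+s*a+c*b,.075]) for a,b in L]
def f(p,w=(1,1)):
    P=pts(p);return np.concatenate([w[0]*(np.array([proj('scene',q) for q in P])-sc).ravel(),w[1]*(np.array([proj('side',q) for q in P])-si).ravel()])
for w in ((1,1),(1,0),(0,1)):
    r=least_squares(f,[.45,.08,0],args=(w,));print(r.x,r.fun.round(1))
# box bottom corners (side zoom) and foot
for u,v in ((265,277),(435,277)): print(back('side',u/3.5+130,v/3+130,0).round(3))
print('scene bottom', back('scene',420/3+140,320/2.85+140,0).round(3),back('scene',303/3+140,262/2.85+140,0).round(3))
for n,(u,v) in {'small':(198,377),'big':(162,444),'bearing':(303,391)}.items(): print(n,back('side',u/3.5+130,v/3+130,.006).round(3))
for n,(u,v) in {'small':(617,128),'bearing':(568,91)}.items(): print(n,back('scene',u/3+140,v/2.85+140,.006).round(3))
E
```

```text
[0.42742302 0.08926456 0.1106202 ] [-0.4 -1.7 -0.6 -1.4 -0.3 -1.2  0.4 -1.8 -0.8 -1.5 -1.7 -1.7 -0.  -2.2
 -0.9 -1.9]
[0.42296355 0.09253643 0.11914913] [ 0.2 -0.  -0.4  0.4 -0.1  0.   0.4 -0.4 -0.  -0.  -0.  -0.  -0.  -0.
 -0.  -0. ]
[0.43206039 0.0791098  0.09771754] [ 0.  -0.   0.  -0.   0.  -0.   0.  -0.   0.2  0.  -0.3 -0.   0.3 -0.2
 -0.2  0.3]
[ 0.437 -0.071  0.   ]
[ 0.557 -0.06   0.   ]
scene bottom [0.412 0.096 0.   ] [0.532 0.112 0.   ]
small [ 0.425 -0.22   0.006]
big [ 0.422 -0.294  0.006]
bearing [ 0.491 -0.23   0.006]
small [ 0.419 -0.213  0.006]
bearing [ 0.487 -0.229  0.006]
```

Emit:
{"method": "jog_arm", "body": {
  "commands": [
    [0,0,0,0,0,0.139],
    [0,0,0,0,0,0.139],
    [0,0,0,0,0,0.139],
    [14,-27,0,0,0,0],
    [14,-27,0,0,0,0],
    [14,-27,0,0,0,0],
    [14,-27,0,0,0,0],
    [14,-27,0,0,0,0],
    [14,-27,0,0,0,0],
    [14,-27,0,0,0,0],
    [14,-27,0,0,0,0],
    [14,-27,0,0,0,0],
    [14,-27,0,0,0,0],
    [0,0,0,0,0,0]
  ],
  "hand": 0
}}

```text
time_s: 2.55
eef_pos: [0.4014, -0.2974, 0.2401]
ee_rot: [0.002, 1.0, -0.008, 0.001]
wrist_force: [0.3, -0.5, 0.1]
finger_gap: 0.0
```

```bash
python3 - <<'E'
from h import *
s=telemetry.read_state();print(s['time_s'],s['eef_pos'],cv2.Rodrigues(np.zeros(3))[0][0,0],s['ee_rot'],s['finger_gap'])
cv2.imwrite('pics/wrist1.png',imaging.snapshot('wrist'))
K,R,t=cam('wrist');print('c',-R.T@t,R[2])
for o,z in (('nut_small',.01),('nut_big',.016),('bearing',.015),('lid',.07),('terminal_box',.06)):
    for q in spotter.search_frame('wrist',o)[:3]:
        e=q['extent'];print(o,round(q['conf'],2),np.round(e),np.round(back('wrist',(e[0]+e[2])/2,(e[1]+e[3])/2,z/2),4))
E
```

```text
2.55 [ 0.401389   -0.2973575   0.24008884] 1.0 [ 0.00236136  0.99996261 -0.00821269  0.00132117] 0.0004570523985251936
c [ 0.48523076 -0.30016211  0.37395321] [-3.25977172e-01 -7.08935551e-04 -9.45377375e-01]
nut_small 0.49 [  0.  60.  26. 140.] [ 0.4671 -0.0272  0.005 ]
nut_small 0.47 [181. 128. 194. 147.] [ 0.4215 -0.2189  0.005 ]
nut_big 0.65 [238. 124. 267. 151.] [ 0.42   -0.2966  0.008 ]
bearing 0.88 [170.  50. 218. 101.] [ 0.4896 -0.2339  0.0075]
lid 0.97 [  0.  60.  28. 141.] [ 0.4688 -0.0509  0.035 ]
terminal_box 0.72 [  1.   8.  70. 164.] [ 0.4826 -0.0733  0.03  ]
```

View pics/wrist1.png

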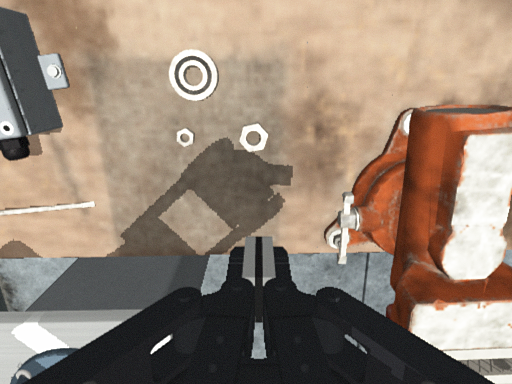

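The wrist view shows the small nut at (187,137), the big nut at (253,137), the bearing at (194,75) and the box at the left edge. The nut sizes match relative to the bearing. I'm going over the box's right side now.

Emit:
{"method": "jog_arm", "body": {
  "commands": [
    [20,-24,0,0,0,0],
    [20,-24,0,0,0,0],
    [20,-24,0,0,0,0],
    [20,-24,0,0,0,0],
    [20,-24,0,0,0,0],
    [20,-24,0,0,0,0],
    [15,-24,0,0,0,0],
    [0,0,0,0,0,0]
  ]
}}

```text
time_s: 3.85
eef_pos: [0.5434, -0.1394, 0.2386]
ee_rot: [0.004, 1.0, -0.017, 0.002]
wrist_force: [-0.2, -0.9, 0.1]
finger_gap: 0.002
```

```bash
python3 - <<'E'
from h import *
s=telemetry.read_state();print(s['time_s'],s['eef_pos'])
cv2.imwrite('pics/wrist2.png',imaging.snapshot('wrist'))
cv2.imwrite('pics/side2.png',imaging.snapshot('side'))
for c in (('wrist','side')):
  for o,z in (('nut_small',.01),('lid',.07)):
    for q in spotter.search_frame(c,o)[:3]:
        e=q['extent'];print(c,o,round(q['conf'],2),np.round(e),np.round(back(c,(e[0]+e[2])/2,(e[1]+e[3])/2,z/2),4))
# predicted lid corners
for h,a in (((.427,.087),.11),):
  for x,y in ((-10,10),(110,10),(-10,-160),(110,-160)):
    c,s_=np.cos(a),np.sin(a);print(x,y,proj('wrist',[h[0]+(c*x-s_*y)/1e3,h[1]+(s_*x+c*y)/1e3,.072]).round(0))
E
```

```text
3.85 [ 0.54343331 -0.13944302  0.23861469]
wrist nut_small 0.63 [311. 233. 323. 249.] [ 0.4213 -0.2165  0.005 ]
wrist lid 0.84 [  9. 160. 200. 281.] [0.4756 0.0386 0.035 ]
side nut_small 0.55 [182. 251. 190. 260.] [ 0.423 -0.219  0.005]
side lid 0.96 [205. 172. 256. 202.] [0.4813 0.0624 0.035 ]
-10 10 [ 50. 285.]
110 10 [  6. 185.]
-10 -160 [198. 265.]
110 -160 [173. 160.]
```

View pics/wrist2.png

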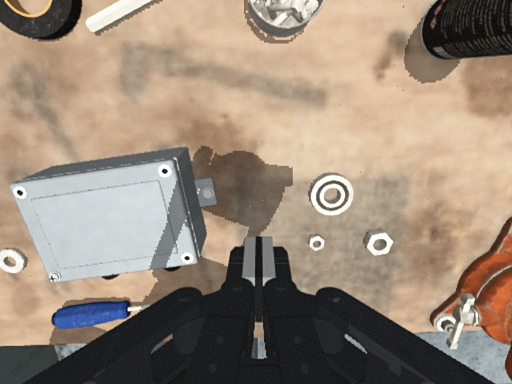

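View pics/side2.png

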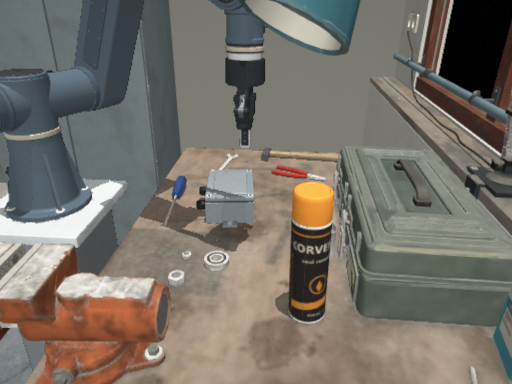

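```bash
python3 - <<'E'
from h import *
from scipy.optimize import least_squares
L=np.array([[0,0],[100,0],[0,-150],[100,-150]])/1e3
m=np.array([[54,277],[19.5,192],[187.5,258],[165,171.5]])
def f(p):
    c,s=np.cos(p[2]),np.sin(p[2]);return (np.array([proj('wrist',[p[0]+c*a-s*b,p[1]+s*a+c*b,.073]) for a,b in L])-m).ravel()
r=least_squares(f,[.43,.08,.1]);print(r.x,r.fun.round(1))
h=r.x;c,s=np.cos(h[2]),np.sin(h[2]);print('edge',h[0]+c*.085+s*.16,h[1]+s*.085-c*.16)
for uv in ((190,149),(205,257)): print(back('wrist',*uv,0).round(4))
E
python3 -c "
import cv2
a=cv2.imread('pics/wrist2.png')[140:300,0:220];cv2.imwrite('pics/wrist2z.png',cv2.resize(a,None,fx=3.6,fy=3.6,interpolation=cv2.INTER_CUBIC))"
```

```text
[0.42761436 0.08688529 0.10852691] [ 0.5 -0.7 -0.3  0.4 -0.3  0.5  0.1 -0.3]
edge 0.5294445175956933 -0.06296669332457987
[ 0.5495 -0.0623  0.    ]
[ 0.4008 -0.0666 -0.    ]
```

View pics/wrist2z.png

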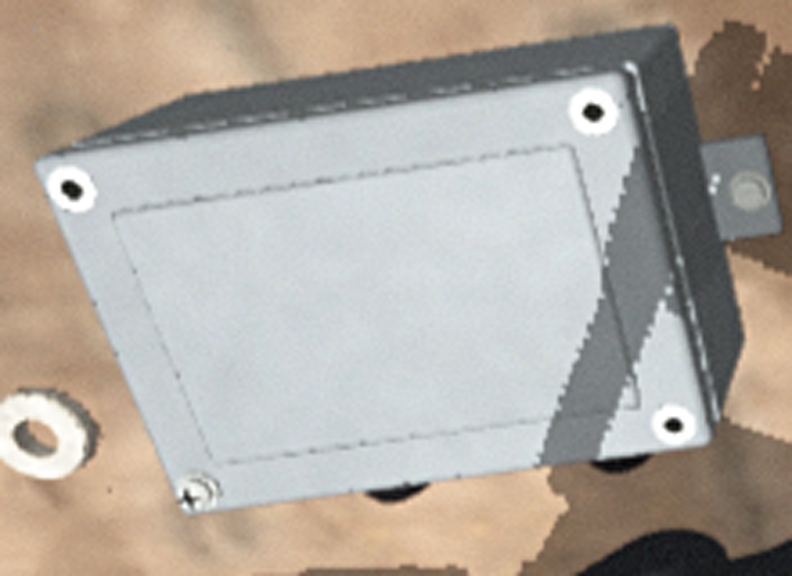

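The wrist view shows the lid with its screw at zoom (195,492) and bare holes at the other three corners. All three cameras agree on the lid pose. I'm descending beside the right edge.

Emit:
{"method": "jog_arm", "body": {
  "commands": [
    [-1,-4,30,0,0,-0.034],
    [-1,-4,30,0,0,0],
    [-1,-4,30,0,0,0],
    [-1,-4,30,0,0,0],
    [-1,-4,22,0,0,0],
    [0,0,0,0,0,0]
  ]
}}

```text
time_s: 4.9
eef_pos: [0.5381, -0.1274, 0.0947]
ee_rot: [0.006, 1.0, -0.005, 0.004]
wrist_force: [0.5, 0.5, 0.0]
finger_gap: -0.001
```

```bash
python3 - <<'E'
from h import *
s=telemetry.read_state();print(s['time_s'],s['eef_pos'],s['ee_rot'])
a=imaging.snapshot('side')
p=s['eef_pos'];print([proj('side',p-[0,0,d]).round(1) for d in (0,.008)])
cv2.imwrite('pics/side3.png',cv2.resize(a[100:260,150:320],None,fx=4,fy=3.7,interpolation=cv2.INTER_CUBIC))
E
```

```text
4.9 [ 0.53812734 -0.12742498  0.09471206] [ 0.00560004  0.99996593 -0.00462226  0.00392487]
[array([243.8, 201. ]), array([243.8, 204.1])]
```

View pics/side3.png

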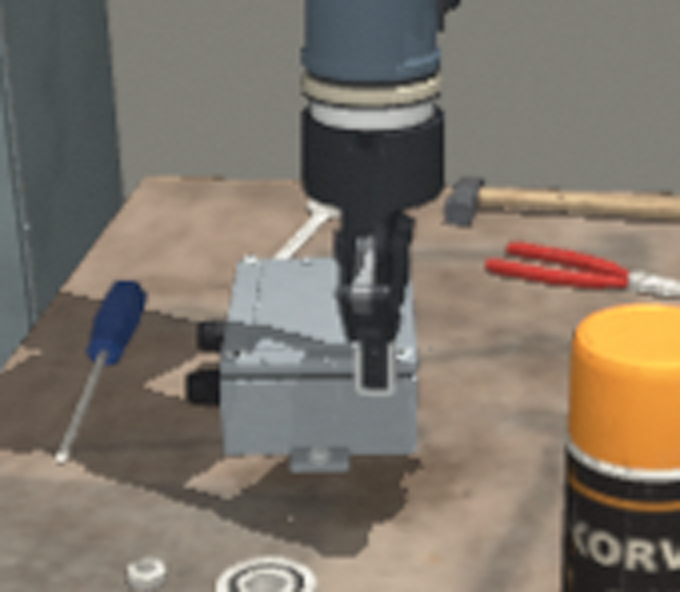

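The side view shows the fingertip at zoom (375,392), which matches the 8 mm offset once the known row bias is allowed for. I'm lowering to lid height and starting contact.

Emit:
{"method": "jog_arm", "body": {
  "commands": [
    [-5,0,12,0.011,-0.008,-0.01],
    [-5,0,12,0,0,0],
    [0,-15,0,0,0,0],
    [0,-12,0,0,0,0],
    [0,0,0,0,0,0]
  ]
}}

```text
time_s: 5.58
eef_pos: [0.53, -0.1005, 0.0727]
ee_rot: [0.001, 1.0, 0.0, 0.003]
wrist_force: [0.1, -0.0, -0.2]
finger_gap: -0.0
```

Emit:
{"method": "jog_arm", "body": {
  "commands": [
    [-2,-11,2,0,0,0],
    [-2,-11,0,0,0,0],
    [14,-12,0,0,0,0],
    [14,-12,0,0,0,0],
    [14,-12,0,0,0,0],
    [8,-12,0,0,0,0],
    [8,-12,0,0,0,0],
    [8,-12,0,0,0,0],
    [8,-12,0,0,0,0]
  ]
}}

```text
time_s: 6.7
eef_pos: [0.6068, 0.0123, 0.0716]
ee_rot: [0.002, 1.0, 0.001, 0.005]
wrist_force: [0.5, -0.4, 0.0]
finger_gap: -0.003
```

```bash
python3 - <<'E'
from h import *
s=telemetry.read_state();print(s['time_s'],s['eef_pos'],s['ee_rot'])
a=imaging.snapshot('side')
cv2.imwrite('pics/side4.png',cv2.resize(a[100:260,150:350],None,fx=4,fy=3.7,interpolation=cv2.INTER_CUBIC))
E
```

```text
6.7 [0.60681351 0.0122968  0.0716461 ] [2.48117436e-03 9.99982283e-01 7.41648429e-04 5.35979680e-03]
```

View pics/side4.png

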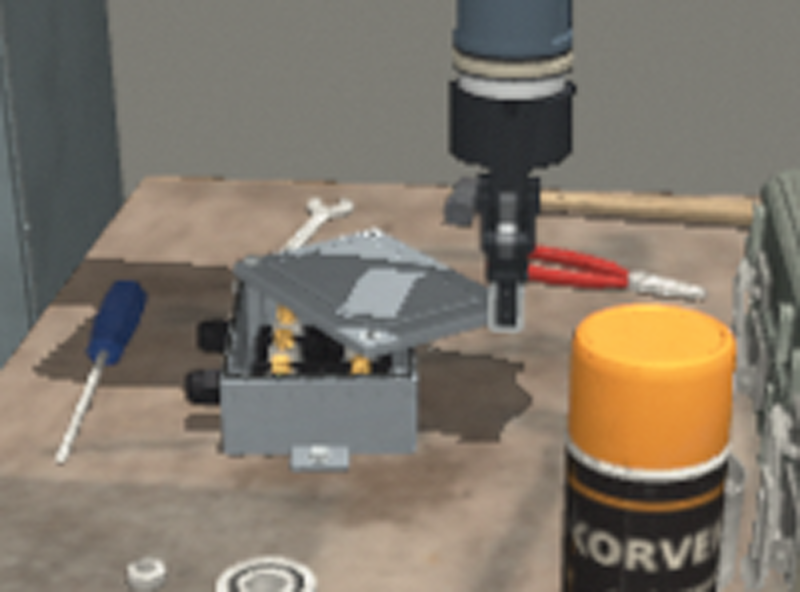

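The side view shows the lid partly swung, with the finger pushing near its outer corner at zoom (508,310). I keep following the arc.

Emit:
{"method": "jog_arm", "body": {
  "commands": [
    [4,-14,1,0.005,-0.01,0],
    [4,-14,0,0,0,0],
    [4,-14,0,0,0,0],
    [0,-14,0,0,0,0],
    [0,-14,0,0,0,0],
    [0,-14,0,0,0,0],
    [0,-14,0,0,0,0],
    [-3,-12,0,0,0,0],
    [-3,-12,0,0,0,0],
    [-3,-12,0,0,0,0],
    [-5,-11,0,0,0,0]
  ]
}}

```text
time_s: 8.12
eef_pos: [0.6056, 0.1686, 0.0707]
ee_rot: [-0.001, 1.0, 0.001, 0.001]
wrist_force: [2.0, -0.5, -0.1]
finger_gap: 0.002
```

```bash
python3 - <<'E'
from h import *
s=telemetry.read_state();print(s['time_s'],s['eef_pos'],s['ee_rot'])
a=imaging.snapshot('scene')
cv2.imwrite('pics/scene5.png',cv2.resize(a[100:300,140:360],None,fx=3.5,fy=3,interpolation=cv2.INTER_CUBIC))
E
```

```text
8.125 [0.6056099  0.16855894 0.0707102 ] [-5.15377513e-04  9.99998857e-01  6.69376657e-04  1.25425293e-03]
```

View pics/scene5.png

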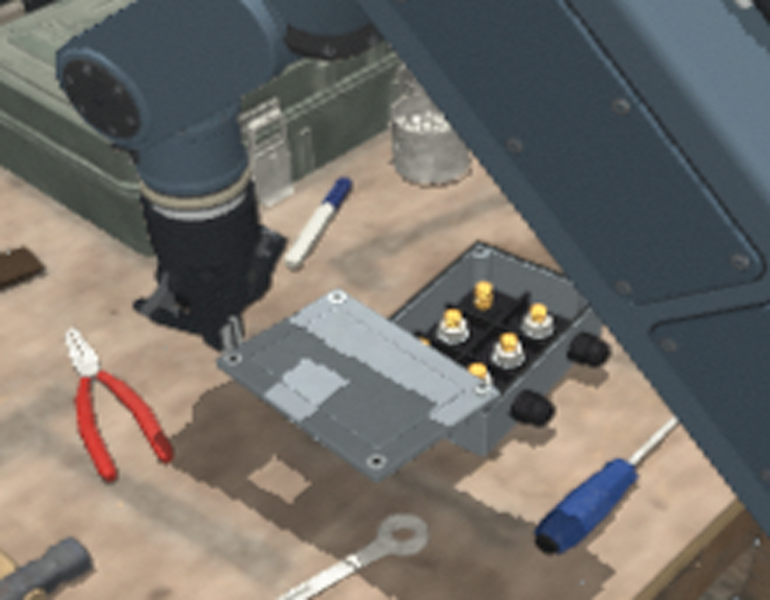

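The scene view shows the lid almost clear. The stud at zoom (484,295), at the far right of the box, looks bare. I push a little further and then back away.

Emit:
{"method": "jog_arm", "body": {
  "commands": [
    [-7,-9,0,0,0,0],
    [-7,-9,0,0,0,0],
    [-7,-8,0,0,0,0],
    [-4,-4,0,0,0,0],
    [-2,-2,0,0,0,0],
    [0,0,0,0,0,0],
    [15,0,0,0,0,0],
    [20,0,-10,0,0,0],
    [10,0,-40,0,0,0],
    [0,0,-50,0,0,0],
    [0,0,-50,0,0,0]
  ]
}}

```text
time_s: 9.55
eef_pos: [0.6135, 0.2012, 0.2175]
ee_rot: [0.002, 1.0, 0.0, -0.013]
wrist_force: [0.9, 0.3, -0.6]
finger_gap: -0.001
```

Emit:
{"method": "jog_arm", "body": {
  "commands": [
    [-20,40,-10,0,0,0],
    [-20,40,0,0,0,0],
    [-20,40,0,0,0,0],
    [-20,40,0,0,0,0],
    [0,20,0,0,0,0],
    [0,20,0,0,0,0],
    [0,0,0,0,0,0]
  ]
}}

```text
time_s: 10.42
eef_pos: [0.5182, -0.007, 0.2345]
ee_rot: [0.003, 1.0, -0.001, -0.025]
wrist_force: [0.4, -0.1, 0.2]
finger_gap: -0.001
```

```bash
python3 - <<'E'
from h import *
s=telemetry.read_state();print(s['time_s'],s['eef_pos'],s['ee_rot'])
cv2.imwrite('pics/wrist6.png',imaging.snapshot('wrist'))
for o,z in (('bare_stud',.052),('bare_stud_top',.052),('terminal1',.052),('lid',.07),('nut_small',.01)):
    for q in spotter.search_frame('wrist',o)[:6]:
        e=q['extent'];print(o,round(q['conf'],2),np.round(e),np.round(back('wrist',(e[0]+e[2])/2,(e[1]+e[3])/2,z),4))
E
```

```text
10.425 [ 0.51821281 -0.00695164  0.2344505 ] [ 3.07505767e-03  9.99675998e-01 -6.11690321e-04 -2.52600218e-02]
bare_stud 0.45 [263. 146. 275. 164.] [ 0.5192 -0.019   0.052 ]
bare_stud_top 0.61 [  3.  88. 180. 263.] [0.4978 0.1673 0.052 ]
bare_stud_top 0.59 [266. 150. 276. 163.] [ 0.5179 -0.0201  0.052 ]
terminal1 0.83 [260. 185. 281. 206.] [ 0.4753 -0.0208  0.052 ]
terminal1 0.79 [220. 147. 241. 169.] [0.517 0.021 0.052]
terminal1 0.73 [184. 147. 200. 172.] [0.5157 0.0608 0.052 ]
terminal1 0.71 [226. 188. 246. 208.] [0.4724 0.0168 0.052 ]
terminal1 0.54 [192. 191. 209. 215.] [0.4664 0.0555 0.052 ]
terminal1 0.43 [265. 148. 272. 160.] [ 0.5212 -0.0178  0.052 ]
lid 0.9 [  3.  87. 179. 263.] [0.5053 0.1583 0.07  ]
nut_small 0.66 [264. 149. 276. 161.] [ 0.5089 -0.0208  0.01  ]
nut_small 0.6 [410. 206. 425. 227.] [ 0.4287 -0.2091  0.01  ]
```

View pics/wrist6.png

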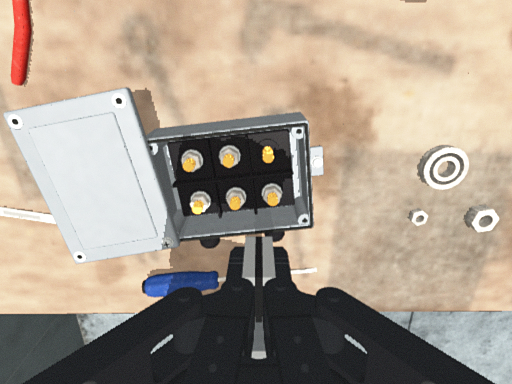

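The wrist view shows all six studs uncovered. Five have nuts, and the stud at (269,154), far right in the box, is bare. I check its position against the box frame.

```bash
python3 - <<'E'
from h import *
a=cv2.imread('pics/wrist6.png')
h=np.array([.4276,.0869])
z=cv2.resize(a[105:265,140:340],None,fx=4,fy=3.7,interpolation=cv2.INTER_CUBIC)
for psi in (.06,.1085):
  c,s=np.cos(psi),np.sin(psi);R=np.array([[c,-s],[s,c]])
  for x in (-25,25):
    for y in (-42,0,42):
      p=h+R@np.array([x+50,y-75])/1e3
      q=proj('wrist',[*p,.052]); q0=proj('wrist',[*p,.028])
      print(psi,x,y,p.round(4),q.round(1),q0.round(1))
      col=(0,0,255) if psi==.1085 else (255,0,0)
      cv2.circle(z,(int((q[0]-140)*4),int((q[1]-105)*3.7)),4,col,1)
cv2.imwrite('pics/wrist6z.png',z)
E
```

```text
0.06 -25 -42 [ 0.4596 -0.0284] [277.4 208.8] [276.1 199.8]
0.06 -25 0 [0.4571 0.0135] [239.3 210.9] [240.3 201.8]
0.06 -25 42 [0.4545 0.0555] [201.3 213. ] [204.6 203.8]
0.06 25 -42 [ 0.5095 -0.0254] [275.7 165.5] [274.5 158.8]
0.06 25 0 [0.507  0.0165] [235.5 167.8] [236.8 161. ]
0.06 25 42 [0.5044 0.0585] [195.4 170.1] [199.2 163.1]
0.1085 -25 -42 [ 0.4651 -0.0267] [276.  204.2] [274.8 195.5]
0.1085 -25 0 [0.4606 0.015 ] [237.9 208. ] [239.  199.1]
0.1085 -25 42 [0.456  0.0568] [200.  211.7] [203.4 202.6]
0.1085 25 -42 [ 0.5148 -0.0213] [271.9 160.6] [270.9 154.2]
0.1085 25 0 [0.5103 0.0205] [231.6 164.8] [233.2 158.1]
0.1085 25 42 [0.5057 0.0622] [191.7 168.9] [195.8 162. ]
```

View pics/wrist6z.png

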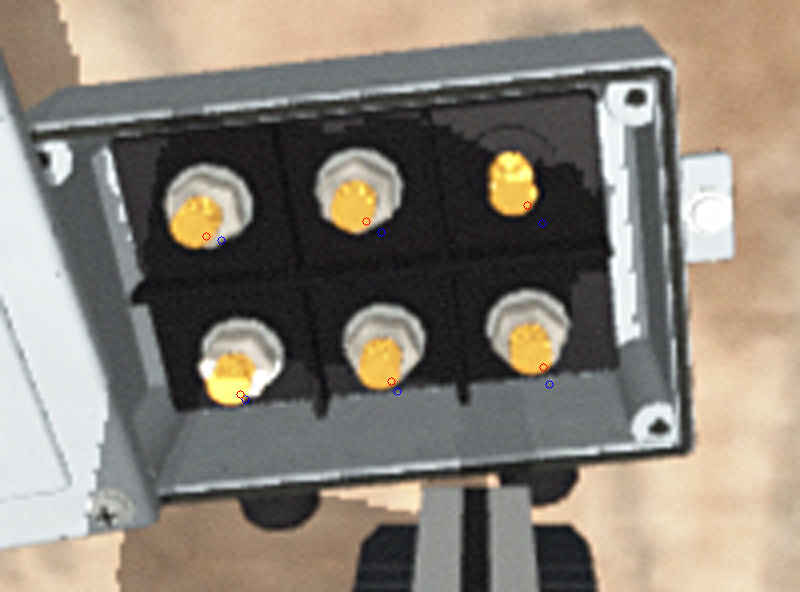

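Emit:
{"method": "jog_arm", "body": {
  "commands": [
    [-1,6,0,0.006,0.05,0],
    [-1,6,10,0,0,0],
    [0,0,20,0,0,0],
    [0,0,20,0,0,0],
    [0,0,20,0,0,0],
    [0,0,20,0,0,0],
    [0,0,20,0,0,0],
    [0,0,15,0,0,0],
    [0,0,0,0,0,0]
  ]
}}

```text
time_s: 11.85
eef_pos: [0.5195, -0.0146, 0.1021]
ee_rot: [-0.0, 1.0, 0.004, -0.001]
wrist_force: [-0.4, 0.4, -0.9]
finger_gap: -0.001
```

```bash
python3 - <<'E'
from h import *
print(back('wrist',256,190,0)[0])
s=telemetry.read_state();print(s['time_s'],s['eef_pos'],s['ee_rot'])
cv2.imwrite('pics/wrist7.png',imaging.snapshot('wrist'))
for o,z in (('bare_stud',.045),('terminal1',.045)):
    for q in spotter.search_frame('wrist',o)[:6]:
        e=q['extent'];print(o,round(q['conf'],2),np.round(e),np.round(back('wrist',(e[0]+e[2])/2,(e[1]+e[3])/2,z),4))
a=imaging.snapshot('side')
cv2.imwrite('pics/side7.png',cv2.resize(a[100:260,150:350],None,fx=4,fy=3.7,interpolation=cv2.INTER_CUBIC))
E
```

```text
0.5192425042907369
11.85 [ 0.51948039 -0.01459156  0.10207145] [-1.44999466e-04  9.99990722e-01  4.22909179e-03 -8.06292771e-04]
bare_stud 0.72 [256. 201. 273. 230.] [ 0.5179 -0.0199  0.045 ]
bare_stud 0.36 [200. 259. 225. 294.] [0.4703 0.0162 0.045 ]
bare_stud 0.2 [468. 285. 498. 311.] [ 0.4531 -0.1817  0.045 ]
terminal1 0.87 [190. 201. 222. 236.] [0.5159 0.0188 0.045 ]
terminal1 0.8 [145. 263. 180. 304.] [0.4638 0.053  0.045 ]
terminal1 0.68 [202. 257. 227. 297.] [0.4697 0.0149 0.045 ]
terminal1 0.68 [129. 202. 167. 239.] [0.5139 0.0581 0.045 ]
```

View pics/wrist7.png

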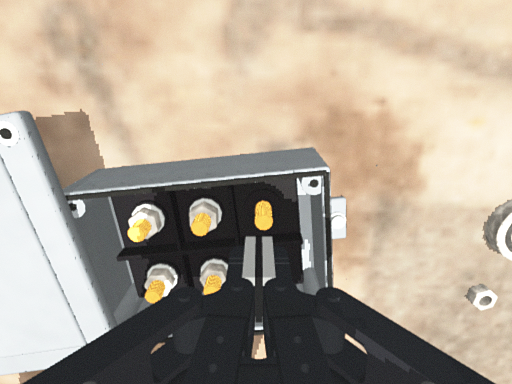

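View pics/side7.png

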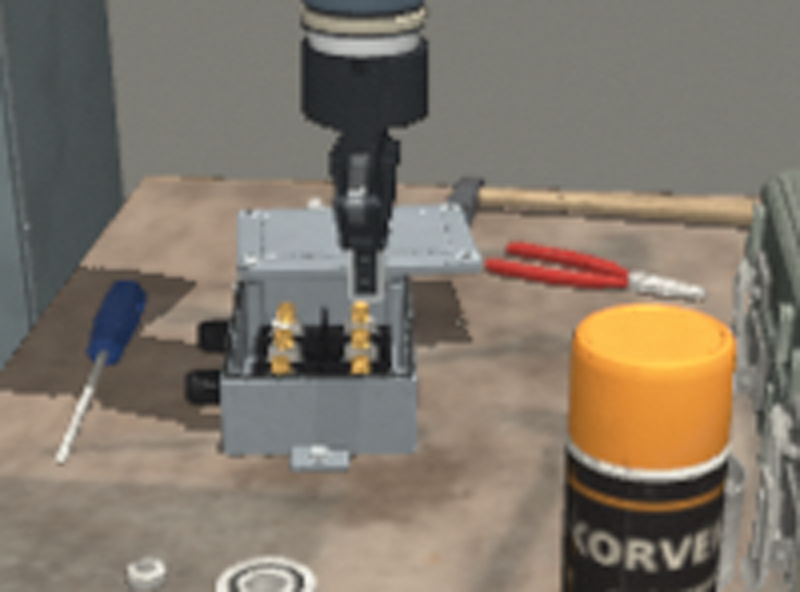

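Both views put the fingertip just above the bare stud at about (0.517, -0.020). I make a small correction and dwell.

Emit:
{"method": "jog_arm", "body": {
  "commands": [
    [-2,5,7,0,0,0.008],
    [0,0,7,0,0,0],
    [0,0,0,0,0,0],
    [0,0,0,0,0,0],
    [0,0,0,0,0,0],
    [0,0,0,0,0,0],
    [0,0,0,0,0,0],
    [0,0,0,0,0,0],
    [0,0,0,0,0,0],
    [0,0,0,0,0,0],
    [0,0,0,0,0,0],
    [0,0,0,0,0,0],
    [0,0,0,0,0,0],
    [0,0,0,0,0,0],
    [0,0,0,0,0,0],
    [0,0,0,0,0,0],
    [0,0,0,0,0,0],
    [0,0,0,0,0,0],
    [0,0,0,0,0,0],
    [0,0,0,0,0,0]
  ]
}}

```text
time_s: 14.55
eef_pos: [0.5198, -0.0207, 0.0909]
ee_rot: [0.001, 1.0, -0.0, 0.003]
wrist_force: [-0.1, -0.4, 0.2]
finger_gap: 0.002
```

```bash
python3 - <<'E'
from h import *
s=telemetry.read_state();print(s['time_s'],s['eef_pos'],s['ee_rot'])
cv2.imwrite('pics/wrist8.png',imaging.snapshot('wrist'))
for q in spotter.search_frame('wrist','bare_stud')[:3]:
        e=q['extent'];print(round(q['conf'],2),np.round(e),np.round(back('wrist',(e[0]+e[2])/2,(e[1]+e[3])/2,.042),4))
print(back('wrist',256,192,0))
E
```

```text
14.55 [ 0.5198024  -0.02068564  0.09086373] [ 8.84390632e-04  9.99994329e-01 -1.34359774e-04  3.24666659e-03]
0.73 [244. 208. 264. 238.] [ 0.5168 -0.0188  0.042 ]
0.66 [  0. 115. 100. 384.] [0.4977 0.1151 0.042 ]
[ 0.52271187 -0.02016249  0.        ]
```

View pics/wrist8.png

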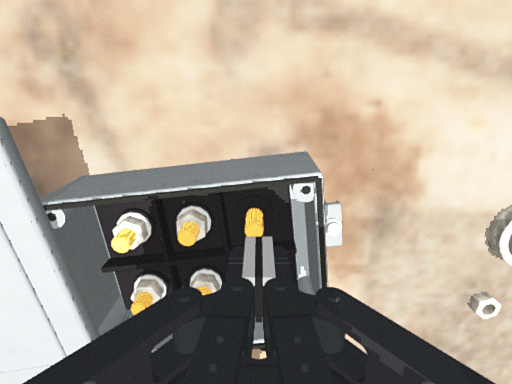

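The finger is above the bare stud in the picture at (255,222), and it has dwelt more than 2 s. I'm rising and going to the nut.

Emit:
{"method": "jog_arm", "body": {
  "commands": [
    [0,0,-30,0,0,0],
    [0,0,-40,0,0,0],
    [-10,20,-10,0,0,0],
    [-10,20,0,0,0,0],
    [-10,20,0,0,0,0],
    [-10,20,0,0,0,0],
    [-10,20,0,0,0,0],
    [-10,20,0,0,0,0],
    [-10,20,0,0,0,0],
    [-10,20,0,0,0,0],
    [-9,19,0,0,0,0],
    [-9,18,0,0,0,0],
    [0,0,0,0,0,0]
  ]
}}

```text
time_s: 16.27
eef_pos: [0.4186, -0.2234, 0.1738]
ee_rot: [0.002, 1.0, 0.0, 0.004]
wrist_force: [0.6, 0.4, -0.5]
finger_gap: -0.001
```

```bash
python3 - <<'E'
from h import *
s=telemetry.read_state();print(s['time_s'],s['eef_pos'],s['ee_rot'])
cv2.imwrite('pics/wrist9.png',imaging.snapshot('wrist'))
for o in ('nut_small','nut_big','bearing'):
  for q in spotter.search_frame('wrist',o)[:3]:
        e=q['extent'];print(o,round(q['conf'],2),np.round(e),np.round(back('wrist',(e[0]+e[2])/2,(e[1]+e[3])/2,.005),4))
E
```

```text
16.275 [ 0.41858684 -0.22337086  0.17380166] [1.55752665e-03 9.99990236e-01 4.64707753e-04 4.10928414e-03]
nut_small 0.66 [241. 154. 257. 177.] [ 0.4223 -0.2143  0.005 ]
nut_big 0.7 [307. 151. 345. 185.] [ 0.4199 -0.2908  0.005 ]
bearing 0.76 [234.  66. 292. 124.] [ 0.4895 -0.227   0.005 ]
```

View pics/wrist9.png

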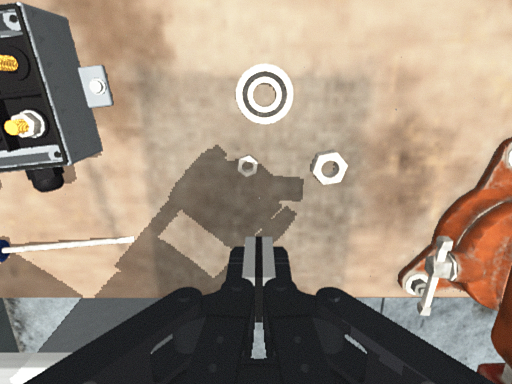

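The small nut at (248,166) lies close to the tool axis, with the big nut at (330,168) clear to the right. Descending.

Emit:
{"method": "jog_arm", "body": {
  "commands": [
    [2,-6,20,0.003,-0.008,0],
    [0,0,25,0,0,0],
    [0,0,25,0,0,0],
    [0,0,22,0,0,0],
    [0,0,12,0,0,0],
    [0,0,0,0,0,0]
  ]
}}

```text
time_s: 17.23
eef_pos: [0.4244, -0.2121, 0.0678]
ee_rot: [0.001, 1.0, 0.006, 0.001]
wrist_force: [-0.6, -0.4, 0.6]
finger_gap: -0.001
```

```bash
python3 - <<'E'
from h import *
s=telemetry.read_state();print(s['time_s'],s['eef_pos'],s['ee_rot'])
cv2.imwrite('pics/wrist10.png',imaging.snapshot('wrist'))
a=imaging.snapshot('side')
cv2.imwrite('pics/side10.png',cv2.resize(a[150:310,130:330],None,fx=4,fy=3.7,interpolation=cv2.INTER_CUBIC))
for o in ('nut_small','nut_big','bearing'):
  for c in ('wrist','side'):
   for q in spotter.search_frame(c,o)[:2]:
        e=q['extent'];print(c,o,round(q['conf'],2),np.round(e),np.round(back(c,(e[0]+e[2])/2,(e[1]+e[3])/2,.005),4))
E
```

```text
17.225 [ 0.42441039 -0.21205371  0.06783934] [6.11574927e-04 9.99983775e-01 5.50670679e-03 1.32379438e-03]
wrist nut_small 0.63 [248. 197. 274. 229.] [ 0.4224 -0.2157  0.005 ]
side nut_small 0.55 [183. 250. 191. 259.] [ 0.4238 -0.2149  0.005 ]
side nut_small 0.3 [235. 191. 241. 196.] [0.4989 0.0828 0.005 ]
wrist nut_big 0.95 [349. 190. 405. 242.] [ 0.4206 -0.2962  0.005 ]
side nut_big 0.68 [168. 268. 188. 286.] [ 0.424  -0.2899  0.005 ]
side nut_big 0.33 [197. 155. 271. 228.] [0.4864 0.0945 0.005 ]
wrist bearing 0.82 [245.  67. 334. 156.] [ 0.4901 -0.2328  0.005 ]
wrist bearing 0.44 [244. 195. 275. 231.] [ 0.4222 -0.2152  0.005 ]
side bearing 0.78 [204. 251. 229. 273.] [ 0.492  -0.2348  0.005 ]
side bearing 0.6 [179. 251. 188. 259.] [ 0.4178 -0.2164  0.005 ]
```

View pics/wrist10.png

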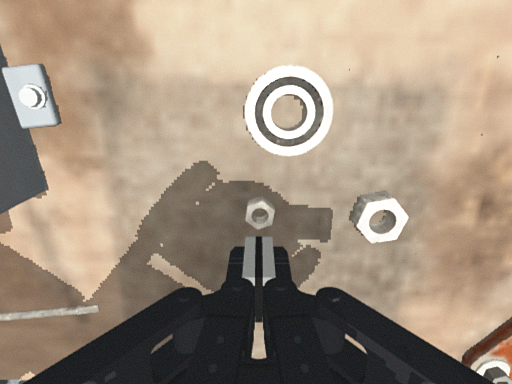

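View pics/side10.png

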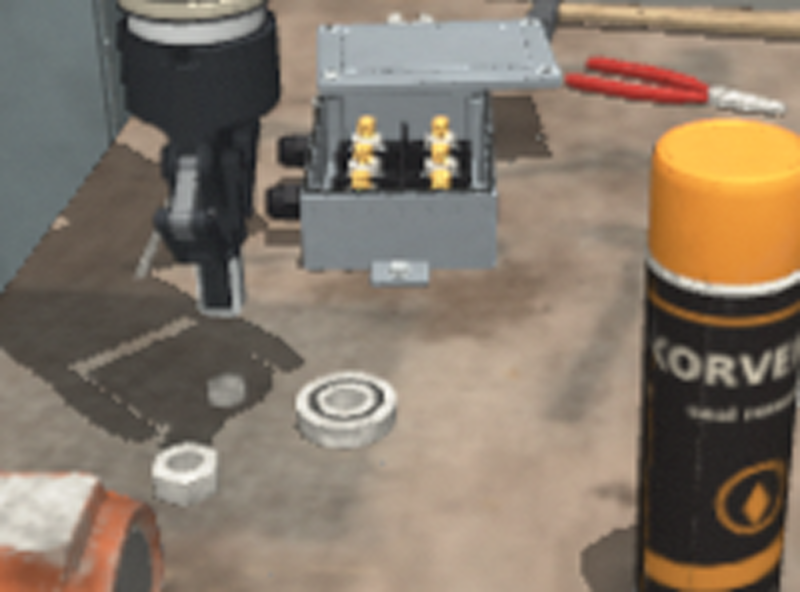

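The nut estimates agree at about (0.4225, -0.216). Final lowering and dwell.

Emit:
{"method": "jog_arm", "body": {
  "commands": [
    [-2,4,12,0,0,0.01],
    [0,0,10,0,0,0],
    [0,0,0,0,0,0],
    [0,0,0,0,0,0],
    [0,0,0,0,0,0],
    [0,0,0,0,0,0],
    [0,0,0,0,0,0],
    [0,0,0,0,0,0],
    [0,0,0,0,0,0],
    [0,0,0,0,0,0],
    [0,0,0,0,0,0],
    [0,0,0,0,0,0],
    [0,0,0,0,0,0],
    [0,0,0,0,0,0],
    [0,0,0,0,0,0],
    [0,0,0,0,0,0],
    [0,0,0,0,0,0],
    [0,0,0,0,0,0],
    [0,0,0,0,0,0],
    [0,0,0,0,0,0]
  ]
}}

```text
time_s: 20.12
eef_pos: [0.4229, -0.2177, 0.0458]
ee_rot: [0.002, 1.0, -0.0, 0.003]
wrist_force: [-0.2, -1.2, -0.2]
finger_gap: -0.003
```

```bash
python3 - <<'E'
from h import *
s=telemetry.read_state();print(s['time_s'],s['eef_pos'],s['ee_rot'],abs(s['qd']).max())
cv2.imwrite('pics/wrist11.png',imaging.snapshot('wrist'))
a=imaging.snapshot('scene');cv2.imwrite('pics/scene11.png',a)
for q in spotter.search_frame('wrist','nut_small')[:2]:
        e=q['extent'];print(round(q['conf'],2),np.round(e),np.round(back('wrist',(e[0]+e[2])/2,(e[1]+e[3])/2,.005),4))
E
```

```text
20.125 [ 0.42294476 -0.21774823  0.04582896] [ 1.86311057e-03  9.99994307e-01 -4.61091504e-04  2.77543554e-03] 0.0026154162699244814
0.69 [238. 207. 267. 240.] [ 0.4231 -0.2154  0.005 ]
```

View pics/wrist11.png

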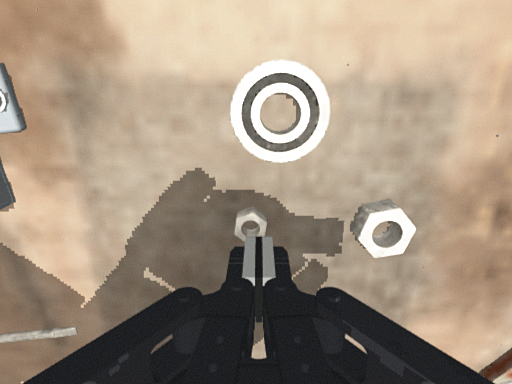

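View pics/scene11.png

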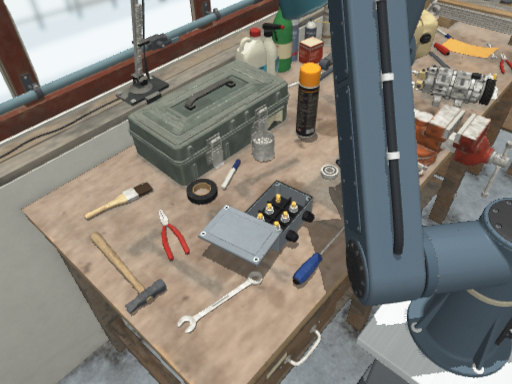

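The finger stands over the small nut at (251,225), about 2–3 mm off, and the lid is still open with everything else in place. Handing in.

```bash
python3 -c "
from h import *
print(env.finish_job())"
```

```text
the job is handed in; nothing more can be done
None
```

I opened the lid, pointed at the bare stud and then at the fitting nut, and handed the job in at about 20 s, still pointing at the nut. The hand-in reports no verdict.

- **Lid:** I pushed it open by its free edge with closed fingers to an estimated 1.75 rad. All six terminals were uncovered, and the last scene picture shows it still open.
- **Bare stud:** It is the far right one, at x = +25, y = -42 mm of the box's frame. I held the fingertips about 3 cm above it for more than 2 s, roughly 3 mm off its axis by the wrist camera.
- **Fitting nut:** It is the small nut at about (0.423, -0.216). At the end the tool was at (0.423, -0.218), with the fingertips about 28 mm above the nut, the arm at rest and the wrist force near zero.

**Checks:** The nuts and bearing were found where they started, within a few mm of measuring scatter. The spanner and pliers I compared only by eye in the final picture, where they look unmoved. Two measurements disagreed:
- **Side and scene cameras:** they put the hinge about 1 cm apart at first; the wrist camera settled it.
- **Wrist picture with the tool slightly tilted:** it put the nut about 1 cm off and showed the studs 4–6 mm from where the box fit predicted. I used the close-up readings with the tool levelled instead.

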